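# Stir the baking beads and clip the stirrer away

### The job

Pick up the wooden stirrer, put its foot down close to the floor of the bowl in the free middle of the porcelain beads, move it out towards the bowl's loop handle and from there stir two full turns counter-clockwise (seen from above), about halfway between the centre and the wall, ending at the handle's side again. Then lift it out and snap it sideways, upright, into both spring clips of the stand with its foot on or just above the base plate, and let go. Keep the beads in the bowl, the bowl in its place, and the mug and the jar undisturbed.

Things in the scene. Friction and masses are not known exactly. Their poses are not given: they have to be found in the camera images.
- stirrer: Plain wooden stirrer, 200 mm long, 130 g, starts standing upright on the bench on its foot, any yaw. Origin: centre of the foot's underside; z up along the stick. Round foot, 30 mm diameter, 22 mm tall, tapering by 34 mm to a round shank of 20 mm diameter (34 to 140 mm up). Above, 140 to 200 mm, a square handle 24 x 24 mm, faces square to the stirrer's x and y.
- stirrer_handle (a point): Point on the stirrer's axis in the square handle, 170 mm above the foot's underside: where to grip.
- bowl: Heavy round white stoneware bowl, 1.3 kg, loose, 65 mm high, 184 mm across the rim outside, 172 mm inside, with one loop handle. Origin: centre of its underside, z up; the loop handle sticks out along the bowl's +x to 124 mm from the axis, 50 mm up. Flat inner floor 8 mm above the bench, about 130 mm across; sides flare outwards.
- bowl_side0 (a point): Point on the bowl's inner floor, 32 mm from its axis, on the handle's side.
- bowl_side1 (a point): Point on the bowl's inner floor, 32 mm from its axis, on the side a quarter turn on (counter-clockwise seen from above).
- bowl_side2 (a point): Point on the bowl's inner floor, 32 mm from its axis, on the side opposite the handle.
- bowl_side3 (a point): Point on the bowl's inner floor, 32 mm from its axis, on the side three quarters of a turn on (counter-clockwise seen from above).
- bead0_center (a point): Centre of one of eight alike white porcelain balls (baking beads), 24 mm diameter, 18 g, lying loose on the bowl's floor, at first in a loose ring that leaves a free middle about 60 mm across.
- bead1_center (a point): Centre of one of eight alike white porcelain balls (baking beads), 24 mm diameter, 18 g, lying loose on the bowl's floor, at first in a loose ring that leaves a free middle about 60 mm across.
- bead2_center (a point): Centre of one of eight alike white porcelain balls (baking beads), 24 mm diameter, 18 g, lying loose on the bowl's floor, at first in a loose ring that leaves a free middle about 60 mm across.
- bead3_center (a point): Centre of one of eight alike white porcelain balls (baking beads), 24 mm diameter, 18 g, lying loose on the bowl's floor, at first in a loose ring that leaves a free middle about 60 mm across.
- bead4_center (a point): Centre of one of eight alike white porcelain balls (baking beads), 24 mm diameter, 18 g, lying loose on the bowl's floor, at first in a loose ring that leaves a free middle about 60 mm across.
- bead5_center (a point): Centre of one of eight alike white porcelain balls (baking beads), 24 mm diameter, 18 g, lying loose on the bowl's floor, at first in a loose ring that leaves a free middle about 60 mm across.
- bead6_center (a point): Centre of one of eight alike white porcelain balls (baking beads), 24 mm diameter, 18 g, lying loose on the bowl's floor, at first in a loose ring that leaves a free middle about 60 mm across.
- bead7_center (a point): Centre of one of eight alike white porcelain balls (baking beads), 24 mm diameter, 18 g, lying loose on the bowl's floor, at first in a loose ring that leaves a free middle about 60 mm across.
- stand: Fixed clip stand: dark base plate 92 x 90 mm, top 8 mm above the bench, and an upright aluminium post 22 mm wide, top 140 mm up, carrying two spring clips one above the other. Origin: on the bench under the seat axis, on which a clipped shank stands; z up. Clips open towards the stand's -x (towards the robot). Post front face 30 mm behind the seat axis; base plate reaches 28 mm in front.
- clip_low (a point): Lower C-shaped spring clip: point on the seat axis, 78 mm above the bench. Clip 16 mm tall; mouth flares to 31 mm wide 22 mm in front of the seat axis and narrows to 14 mm, 9.5 mm in front. The shank is pushed in sideways along the stand's +x; both clips together yield at about 4 to 8 N and snap behind the 20 mm shank.
- clip_high (a point): Upper spring clip, the same: point on the seat axis, 122 mm above the bench.
- saucers: Fixed stack of white saucers, 120 mm across, 67 mm high. Bystander. Origin: centre of the underside.
- mug: Loose mug, 76 mm across, 88 mm high, loop handle at its +y. Bystander. Origin: centre of the underside.
- jar: Loose brown lidded jar, 80 mm across, 133 mm high. Bystander. Origin: centre of the underside.
Things that resemble listed ones, but are neither listed nor needed, are in the scene too. Leave any purple or yellow look-alike of the stand alone. Of the things that look like the stirrer, take the one that is nearest to the robot's base at the start.

How it is judged:
On the way, in this order (a step that is already met when the one before it is completed fails the run):
1. stirrer's foot among the beads, on the handle's side, turn 1 (horizontal distance between stirrer and bowl_side0 below 0.022 m and z of stirrer in the frame of bowl below 0.028 m), for 0.05 s.
2. stirrer's foot among the beads, on the side a quarter turn on, turn 1 (horizontal distance between stirrer and bowl_side1 below 0.022 m and z of stirrer in the frame of bowl below 0.028 m), for 0.05 s.
3. stirrer's foot among the beads, on the side opposite the handle, turn 1 (horizontal distance between stirrer and bowl_side2 below 0.022 m and z of stirrer in the frame of bowl below 0.028 m), for 0.05 s.
4. stirrer's foot among the beads, on the side three quarters of a turn on, turn 1 (horizontal distance between stirrer and bowl_side3 below 0.022 m and z of stirrer in the frame of bowl below 0.028 m), for 0.05 s.
5. stirrer's foot among the beads, on the handle's side, turn 2 (all of step 1), for 0.05 s.
6. stirrer's foot among the beads, on the side a quarter turn on, turn 2 (all of step 2), for 0.05 s.
7. stirrer's foot among the beads, on the side opposite the handle, turn 2 (all of step 3), for 0.05 s.
8. stirrer's foot among the beads, on the side three quarters of a turn on, turn 2 (all of step 4), for 0.05 s.
9. stirrer's foot among the beads, on the handle's side, turn 2 (all of step 5), for 0.05 s.
At the end, for the whole second after the job is handed in: Stirrer released in both clips, at rest: foot and handle within 10 mm of the seat axis, under 0.08 rad from upright, foot 4 to 22 mm above the bench. Beads all in the level bowl, and at least one of each pair of beads 0/4, 1/5, 2/6, 3/7 over 10 mm from its start (horizontal distance between each of stirrer_handle, stirrer and stand below 0.01 m and angle between stirrer's own z axis and vertical below 0.08 rad and height (world z) of stirrer between 0.004 and 0.022 m and linear speed of stirrer below 0.02 m/s and horizontal distance between each of bead0_center, bead1_center, bead2_center, bead3_center, bead4_center, bead5_center, bead6_center, bead7_center and bowl below 0.09 m and distance of any of bead0_center, bead4_center from where it was at the start of the episode above 0.01 m and distance of any of bead1_center, bead5_center from where it was at the start of the episode above 0.01 m and distance of any of bead2_center, bead6_center from where it was at the start of the episode above 0.01 m and distance of any of bead3_center, bead7_center from where it was at the start of the episode above 0.01 m and angle between bowl's own z axis and vertical below 0.06 rad); the robot touches nothing.
It fails at once if a bead leaves the bowl (horizontal distance between any of bead0_center, bead1_center, bead2_center, bead3_center, bead4_center, bead5_center, bead6_center, bead7_center and bowl above 0.105 m).
It fails at once if the bowl is shoved more than 40 mm or tipped (distance of bowl from where it was at the start of the episode above 0.04 m or angle between bowl's own z axis and vertical above 0.25 rad).
It fails at once if the mug or the jar is moved by more than 20 mm (distance of any of mug, jar from where it was at the start of the episode above 0.02 m).
It also fails if it takes over 67 s, if anything falls off the work surface, if the arm or the gripper's body presses on something with over 40 N, if the wrist force passes 120 N, or if a joint passes its speed limit or range.

### The arm

A 7-joint arm with a two-finger parallel gripper is mounted at the origin on the work surface. World frame = base frame: x ahead of the robot, y to its left, z up, the work surface at z = 0. Lengths are in m, angles in rad, forces in N, time in s.
With the tool pointing down it reaches from about 0.425 to 0.925 m from the base axis. Payload 6.8 kg.
Tool frame: the origin (TCP) lies midway between the tips of the shut fingers; the grasp point (between the pads) lies 19 mm behind it (bot.grasp_offset is the distance from the TCP to the grasp point, in m); z points along the fingers, x is the direction in which the jaws open and shut, and the axes are right-handed (so a half turn about z gives the same grasp; the last joint's range is limited). The gripper opens to 85 mm and grips with 20 to 120 N. Pads are 22 mm wide; open, the fingers measure 114 mm over their backs; the gripper's body (76 mm by 85 mm) begins 54 mm behind the grasp point. The pads swing forward as they close: fully open they stand 13 mm farther back than shut.
Start: joints at [1.007, 0.477, 0.022, 1.555, -0.011, 1.109, -0.083], TCP at [0.297, -0.606, 0.231] pointing down, gripper open.
Joint ranges: [-2.96, 2.96], [-0.34, 2.1], [-1.41, 1.46], [0.24, 2.44], [-1.37, 4.51], [0.17, 1.92], [-2.96, 2.96]. Speed limits (rad/s): [2.39, 2.39, 3.14, 3.14, 3.14, 3.14, 3.14].

### API

Orientations are given as a unit quaternion [w, x, y, z].
In Python, from station import bot, imaging gives the robot as it stands. The module is installed in compiled form; this text tells all that it offers.
- The arm moves only by the tool apply_moves, never from a script. Its argument "increments" is a list of rows, each a list of 7 numbers: the shift along the tool's x, y, z in mm, then the turn, a rotation vector about the tool's x, y, z in degrees, then the closure, from -1 (fully open) to 1 (shut). In form: [[dx, dy, dz, rx, ry, rz, grip], ...]. A call has exactly 8 rows; each row shifts and turns the pose as measured when the row begins, along the tool's axes as they then stand; what a row does not reach is not made up. A row lasts 1/8 s, in which the tool goes at most 62.5 mm and 10.7 degrees, less where a joint would pass 70% of its speed; a pose out of reach is approached as far as the arm can. A call with a gripper value outside its range is refused whole. The fingers move at their own pace and stop on an object; "grip_force" is the grip in N (left out, the last holds). Time passes only in rows, so rows that do not move let the fingers close, or fill a call up. It gives the time, the measured TCP pose, the force and the opening at its end, in the units of the state.
- bot.get_obs(): the state, without advancing time (a new reading comes with each control period).
- imaging.read_camera(name): name is "side" or "top"; returns the picture (420x560x3 uint8, red, green, blue); there is no depth.
- imaging.get_calibration(name): a dict with "K" (3x3 intrinsics, pixels), "extrinsics" (4x4, takes a point from camera to world coordinates). Camera axes: x right, y down, z forward; pixel columns grow to the right and rows downward; lengths in m; the calibration is good to about 2 mm. A picture is of the moment at which its call begins. get_calibration takes no time and is no camera call.
- bot.hand_in(): hands the job in, once; it reports no verdict.
The state is a dict: "t": time; "q": joint angles; "joint_vel": joint speeds; "joint_torque": joint torques, N m; "eef_pos": TCP position; "tool_rot": TCP orientation; "contact_force": force on the tool from outside, world axes, zero at the start; "torque": the same for the moment, N m; "gripper_width": opening from 0.0 (shut) to 1.0 (fully open).
Only numpy, scipy, OpenCV 4.12 (cv2) and the standard library are available. Lean on these libraries where they do the work, as an engineer would, in place of code of your own. Each camera call takes 0.05 s, during which the arm holds its last target.

## Working session

There is one attempt and no reset: what is moved stays moved. The work goes in short steps, Python scripts to look and compute and a tool call to move; the robot and the scene stay as the last step left them, time stands still between calls to the robot, and variables do not carry over. Pictures are saved under pics/ and viewed, and the job is handed in when it is done.

Besides the shell and the picture viewer there is one more tool, called after "Call:" by a JSON object that holds its "fn" and its "kwargs". apply_moves: Moves the arm, as the interface text tells. Its arguments: {"type":"object","properties":{"increments":{"type":"array","items":{"type":"array","items":{"type":"number"}}},"grip_force":{"type":"number"}},"required":["increments"]}

```bash
mkdir -p pics; python3 - <<'E'
from station import bot, imaging
import cv2,numpy as np
for n in("side","top"):
    cv2.imwrite(f"pics/{n}0.png",imaging.read_camera(n)[:,:,::-1])
    c=imaging.get_calibration(n);print(n,np.round(c["K"],2).tolist(),np.round(c["extrinsics"],4).tolist())
o=bot.get_obs();print({k:np.round(v,3).tolist() for k,v in o.items()},bot.grasp_offset)
E
```

```text
side [[523.07, 0.0, 285.23], [0.0, 523.07, 206.73], [0.0, 0.0, 1.0]] [[-0.9052, -0.295, 0.3059, 0.2306], [-0.4249, 0.6123, -0.6668, 0.654], [0.0094, -0.7335, -0.6796, 0.8475], [0.0, 0.0, 0.0, 1.0]]
top [[433.56, 0.0, 276.09], [0.0, 433.56, 217.47], [0.0, 0.0, 1.0]] [[0.0516, -0.9745, 0.2183, 0.3236], [-0.9987, -0.0494, 0.0154, -0.0785], [-0.0042, -0.2188, -0.9757, 1.1422], [0.0, 0.0, 0.0, 1.0]]
{'t': 0.1, 'q': [1.007, 0.478, 0.022, 1.556, -0.012, 1.109, -0.083], 'joint_vel': [-0.001, -0.001, 0.001, -0.004, 0.0, 0.003, -0.002], 'joint_torque': [0.005, -59.776, 1.614, -28.195, 0.013, 0.005, -0.0], 'eef_pos': [0.297, -0.606, 0.23], 'tool_rot': [-0.0, 0.849, -0.529, -0.001], 'contact_force': [-0.258, 0.331, -0.207], 'torque': [-0.013, -0.037, 0.007], 'gripper_width': 0.996} 0.0187
```

View pics/side0.png

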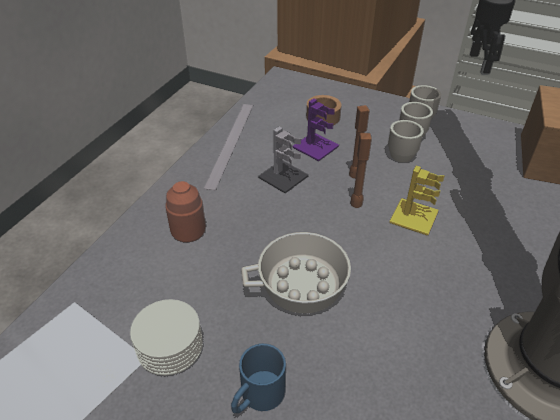

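View pics/top0.png

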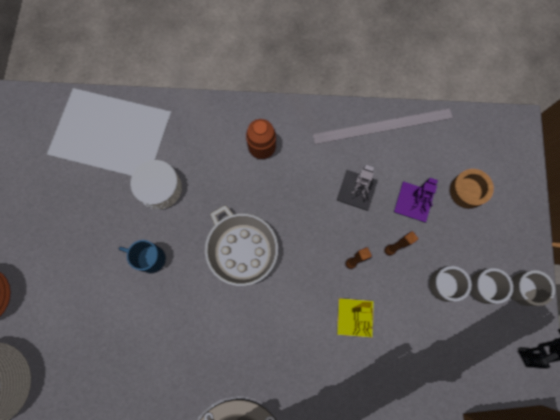

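The side view shows two stirrers, with feet at about (358,202) and (354,174). In the top view the feet are at about (352,263) and (390,250). The real stand is the dark/aluminium one, at side (283,177) and top (358,190). The robot's base is at bottom centre of the top view, so I'll check which stirrer is nearer with rays and crops.

```bash
cat > h.py <<'E'
import numpy as np,cv2
from station import bot,imaging
C={n:imaging.get_calibration(n) for n in("side","top")}
def ray(n,p):
    K,T=np.array(C[n]["K"]),np.array(C[n]["extrinsics"])
    return T[:3,3],T[:3,:3]@np.linalg.inv(K)@np.array([p[0],p[1],1.])
def plane(n,p,z):
    o,d=ray(n,p);return o+d*(z-o[2])/d[2]
def proj(n,P):
    K,T=np.array(C[n]["K"]),np.array(C[n]["extrinsics"])
    c=(np.atleast_2d(P)-T[:3,3])@T[:3,:3];u=c@K.T;return u[:,:2]/u[:,2:]
def tri(ps,pt):
    A=[];b=[]
    for n,p in(("side",ps),("top",pt)):
        o,d=ray(n,p);d=d/np.linalg.norm(d);M=np.eye(3)-np.outer(d,d);A.append(M);b.append(M@o)
    A=np.vstack(A);b=np.hstack(b);x=np.linalg.lstsq(A,b,rcond=None)[0];return x,np.linalg.norm(A@x-b)
def crop(src,x0,y0,x1,y1,f,out):
    im=cv2.imread(src)[y0:y1,x0:x1];cv2.imwrite(out,cv2.resize(im,None,fx=f,fy=f,interpolation=cv2.INTER_CUBIC))
E
python3 - <<'E'
from h import *
for p in[(352,263),(390,250)]:print("top",plane("top",p,0.01).round(3))
for p in[(358,202),(354,174)]:print("side",plane("side",p,0.01).round(3))
a=cv2.imread("pics/side0.png")
crop("pics/side0.png",255,90,445,240,4,"pics/s_c.png")
crop("pics/top0.png",325,150,465,345,3,"pics/t_c.png")
crop("pics/top0.png",195,195,295,295,6,"pics/t_b.png")
crop("pics/side0.png",235,225,360,320,6,"pics/s_b.png")
E
```

```text
top [ 0.465 -0.265  0.01 ]
top [ 0.505 -0.364  0.01 ]
side [ 0.458 -0.258  0.01 ]
side [ 0.503 -0.354  0.01 ]
```

View pics/s_c.png

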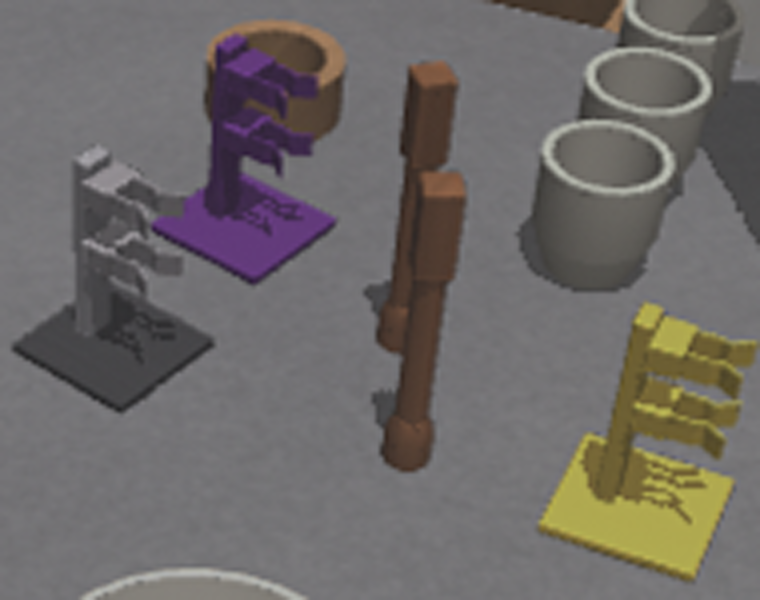

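View pics/t_c.png

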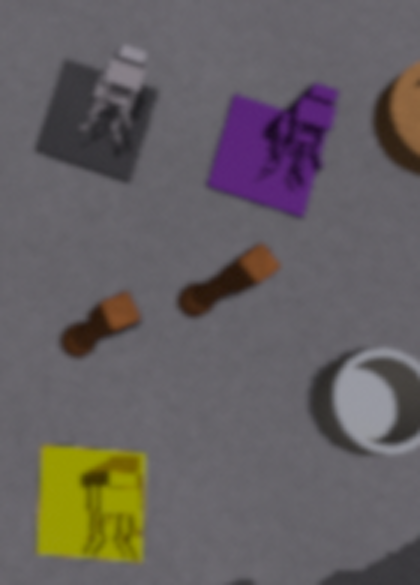

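View pics/t_b.png

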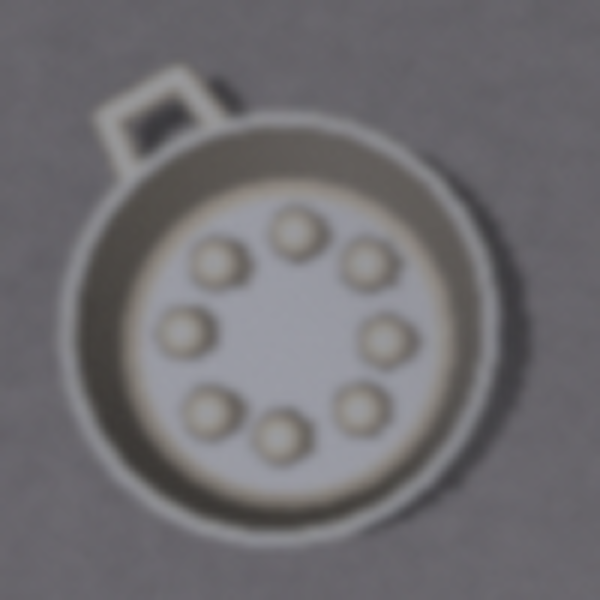

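View pics/s_b.png

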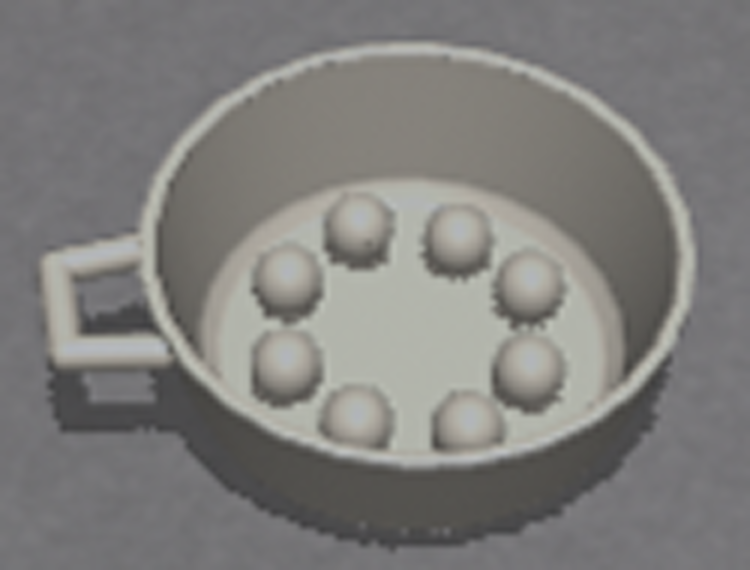

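The nearest stirrer is at about (0.46,-0.26), range 0.53 m, against 0.62 m for the other. It is the front one in the side view (foot 358,202) and the left one in the top view (352,263), and the crops confirm this. The grey-topped stand has the dark plate. Next I'll measure precisely.

```bash
python3 - <<'E'
from h import *
cs={}
for n in("side","top"):
    im=cv2.imread(f"pics/{n}0.png");hsv=cv2.cvtColor(im,cv2.COLOR_BGR2HSV)
    # dark plate
    g=im.astype(int);v=g.max(2)
    r=(240,120,320,200) if n=="side" else (325,160,385,220)
    sub=v[r[1]:r[3],r[0]:r[2]]
    sat=hsv[r[1]:r[3],r[0]:r[2],1]
    print(n,"bench v",np.median(sub),"min",sub.min())
    m=((sub<np.median(sub)-15)&(sat<80)).astype(np.uint8)*255
    m=cv2.morphologyEx(m,cv2.MORPH_CLOSE,np.ones((9,9)))
    k,_=cv2.findContours(m,cv2.RETR_EXTERNAL,cv2.CHAIN_APPROX_NONE);k=max(k,key=cv2.contourArea)
    h=cv2.convexHull(k)[:,0]+np.array(r[:2])
    ap=cv2.approxPolyN(h.astype(np.int32),4) if hasattr(cv2,'approxPolyN') else None
    print("plate",cv2.contourArea(h),ap.reshape(-1,2).tolist())
    P=[plane(n,p,0.008) for p in ap.reshape(-1,2)]
    print(np.round(P,4).tolist(),[round(np.linalg.norm(P[i]-P[i-1]),4) for i in range(4)])
    # bowl outer contour
    r=(230,225,365,325) if n=="side" else (195,195,295,300)
    big=cv2.resize(im[r[1]:r[3],r[0]:r[2]],None,fx=6,fy=6,interpolation=cv2.INTER_CUBIC)
    # wood
    m=((hsv[...,0]<15)&(hsv[...,1]>90)).astype(np.uint8)*255
    r=(325,90,385,225) if n=="side" else (335,225,425,280)
    sub=m[r[1]:r[3],r[0]:r[2]];nn,l,st,ce=cv2.connectedComponentsWithStats(sub)
    print([(s.tolist(),(c+r[:2]).round(1).tolist()) for s,c in zip(st[1:],ce[1:]) if s[4]>30])
crop("pics/side0.png",340,125,385,215,7,"pics/s_h.png")
crop("pics/top0.png",340,240,380,275,18,"pics/t_h.png")
crop("pics/top0.png",330,160,385,215,10,"pics/t_s.png")
crop("pics/side0.png",255,120,313,195,8,"pics/s_s.png")
E
```

```text
side bench v 118.0 min 41
plate 2430.5 [[324, 164], [285, 194], [257, 177], [279, 114]]
[[0.5872, -0.3609, 0.008], [0.6284, -0.2105, 0.008], [0.7192, -0.2384, 0.008], [0.7942, -0.5224, 0.008]] [np.float64(0.2626), np.float64(0.1559), np.float64(0.095), np.float64(0.2937)]
[([0, 6, 16, 16, 121], [332.6, 102.2]), ([27, 16, 19, 102, 790], [361.7, 153.4]), ([25, 46, 9, 42, 155], [354.6, 160.0])]
top bench v 105.0 min 36
plate 1137.0 [[379, 180], [368, 211], [335, 200], [346, 169]]
[[0.6964, -0.3359, 0.008], [0.6077, -0.3064, 0.008], [0.6338, -0.2172, 0.008], [0.7234, -0.2454, 0.008]] [np.float64(0.0944), np.float64(0.0934), np.float64(0.0929), np.float64(0.094)]
[([50, 7, 33, 23, 290], [401.5, 242.9]), ([11, 23, 25, 20, 245], [358.5, 257.5])]
```

View pics/s_h.png

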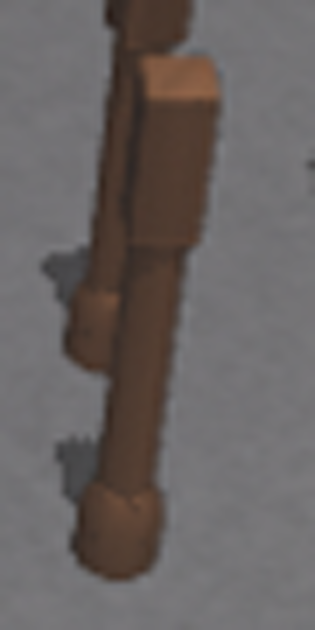

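View pics/t_h.png

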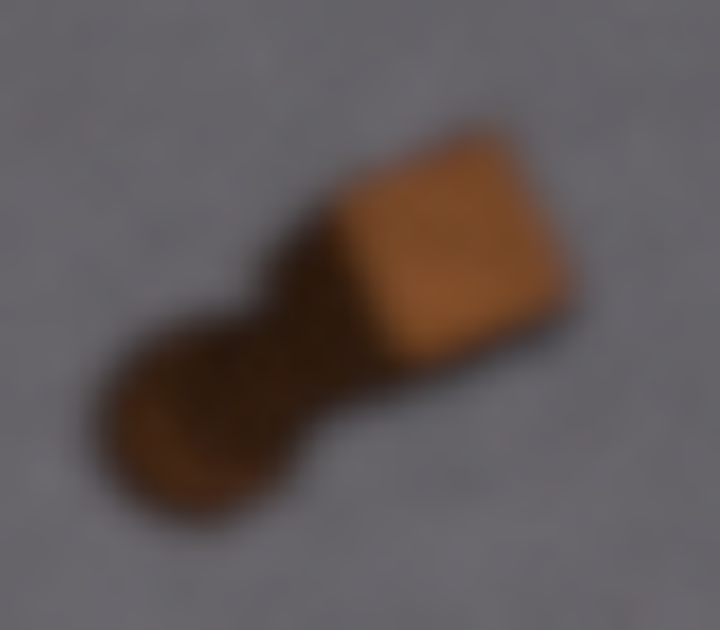

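View pics/t_s.png

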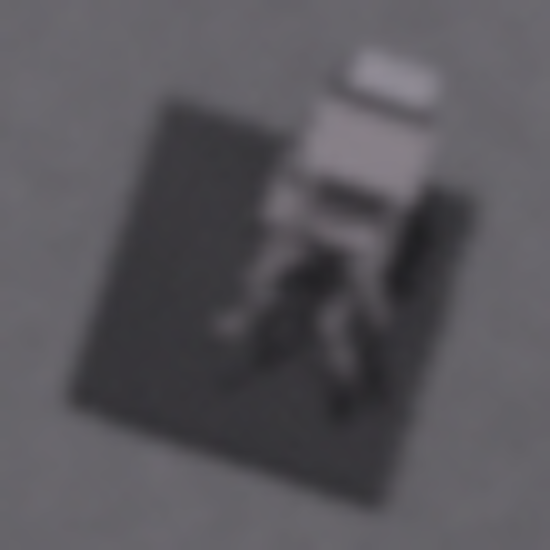

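View pics/s_s.png

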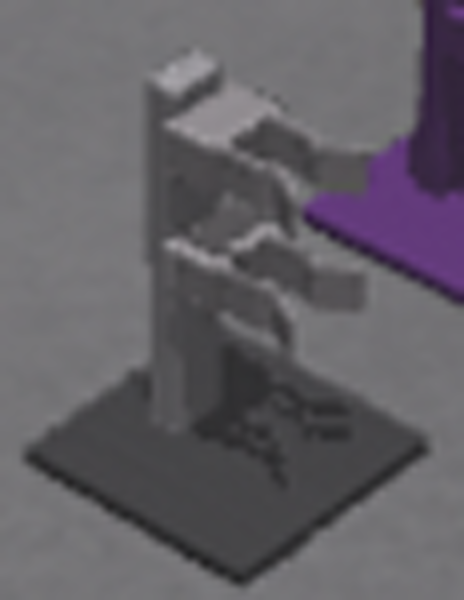

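```bash
cat >> h.py <<'E'
def uc(u,f,x0,y0): return ((np.array(u,float)+.5)/f-.5)+[x0,y0]
E
python3 - <<'E'
from h import *
P=np.array([plane("top",p,.008) for p in uc([(68,403),(383,510),(478,192),(168,98)],10,330,160)])
S=np.array([plane("side",p,.008) for p in uc([(25,455),(242,573),(430,440)],8,255,120)])
print("plate top",P[:,:2].round(4).tolist(),[round(np.linalg.norm(P[i]-P[i-1]),4) for i in range(4)]);print("side",S[:,:2].round(4).tolist())
ctr=P.mean(0);xd=(P[3]-P[0]+P[2]-P[1])[:2];yaw=np.arctan2(xd[1],xd[0]);print("ctr",ctr,"yaw deg",np.degrees(yaw))
u=np.array([np.cos(yaw),np.sin(yaw)]);print("seat",ctr[:2]-u*(46-28)*1e-3)
# post top
t,e=tri(uc((185,65),8,255,120),uc((395,78),10,330,160));print("post top",t,e)
# beads
B=np.array([plane("top",p,.020) for p in uc([(298,235),(368,265),(386,342),(361,410),(282,437),(212,412),(187,332),(220,263)],6,195,195)])
print("beads",B[:,:2].round(4).tolist(),"fit",B.mean(0))
Bs=np.array([plane("side",p,.020) for p in uc([(288,278),(358,228),(458,240),(530,286),(530,371),(468,425),(357,418),(287,367)],6,235,225)])
print("side mean",Bs.mean(0))
# rim
R=[plane("top",p,.065) for p in uc([(58,330),(500,330),(280,112),(270,547)],6,195,195)]
print("rim",np.round(R,4).tolist(),(R[0]+R[1])/2,(R[2]+R[3])/2)
Q=[plane("side",p,.065) for p in uc([(141,255),(694,255),(410,43),(418,466)],6,235,225)]
print("rim side",np.round(Q,4).tolist(),(Q[0]+Q[1])/2,(Q[2]+Q[3])/2)
h,e=tri(uc((62,308),6,235,225),uc((140,92),6,195,195));print("handle",h,e)
# stirrer
T=np.array([plane("top",p,.2) for p in uc([(340,205),(492,128),(575,285),(405,358)],18,340,240)]);print("stir top",T.mean(0),[round(np.linalg.norm(T[i]-T[i-1]),4) for i in range(4)],[np.degrees(np.arctan2(*(T[i]-T[i-1])[1::-1])).round(1) for i in range(4)])
T=np.array([plane("side",p,.2) for p in uc([(145,56),(214,63),(218,101),(140,96)],7,340,125)]);print("stir side",T.mean(0),[round(np.linalg.norm(T[i]-T[i-1]),4) for i in range(4)],[np.degrees(np.arctan2(*(T[i]-T[i-1])[1::-1])).round(1) for i in range(4)])
print("foot top",plane("top",uc((200,420),18,340,240),.011),"side",plane("side",uc((118,535),7,340,125),.011))
# others
print("jar",plane("top",(261,128),.133),"mug",plane("top",(145,255),.088), "saucer",plane("top",(156,185),.067))
o=bot.get_obs();from scipy.spatial.transform import Rotation as Rn
print(Rn.from_quat(o["tool_rot"],scalar_first=True).as_matrix().round(3))
E
```

```text
plate top [[0.6344, -0.2208], [0.6089, -0.306], [0.6997, -0.3314], [0.7225, -0.2464]] [np.float64(0.0917), np.float64(0.0889), np.float64(0.0943), np.float64(0.088)]
side [[0.7187, -0.2411], [0.6332, -0.2197], [0.6068, -0.3035]]
ctr [ 0.66637532 -0.27613877  0.008     ] yaw deg -15.91622735609334
seat [ 0.64906537 -0.2712026 ]
post top [ 0.68299622 -0.28177499  0.140768  ] 0.0008916114401012902
beads [[0.5266, 0.0206], [0.5149, -0.0109], [0.4814, -0.0208], [0.4513, -0.0118], [0.4379, 0.0215], [0.4472, 0.0525], [0.4814, 0.066], [0.5124, 0.0539]] fit [0.48163955 0.0213828  0.02      ]
side mean [0.47971628 0.02113939 0.02      ]
rim [[0.4731, 0.1141, 0.065], [0.4825, -0.0703, 0.065], [0.5711, 0.0279, 0.065], [0.3881, 0.0193, 0.065]] [0.47783276 0.02187804 0.065     ] [0.47964707 0.02360705 0.065     ]
rim side [[0.5569, 0.0666, 0.065], [0.3941, -0.0115, 0.065], [0.5168, -0.06, 0.065], [0.4415, 0.1051, 0.065]] [0.47548922 0.02755552 0.065     ] [0.47912869 0.02255264 0.065     ]
handle [0.57707481 0.08926429 0.05359562] 0.00348377247442427
stir top [ 0.46461093 -0.26109962  0.2       ] [np.float64(0.02), np.float64(0.0211), np.float64(0.0213), np.float64(0.0228)] [np.float64(23.8), np.float64(-60.5), np.float64(-151.5), np.float64(115.9)]
stir side [ 0.46285573 -0.25749057  0.2       ] [np.float64(0.0215), np.float64(0.0211), np.float64(0.02), np.float64(0.0236)] [np.float64(-74.9), np.float64(-164.3), np.float64(111.8), np.float64(19.6)]
foot top [ 0.46528819 -0.26128515  0.011     ] side [ 0.46269194 -0.25866923  0.011     ]
jar [ 0.77658058 -0.01303208  0.133     ] mug [0.44921115 0.25372632 0.088     ] saucer [0.63444431 0.25332848 0.067     ]
[[ 0.44  -0.898 -0.001]
 [-0.898 -0.44   0.001]
 [-0.002  0.    -1.   ]]
```

Measured: stirrer at (0.4635,-0.2595) with its faces at about 23°, bowl centre (0.480,0.0215) with the handle at about 35°, and stand seat (0.649,-0.271) with yaw about -16°. First move: go to a point above the stirrer.

Call:
{"fn": "apply_moves", "kwargs": {"increments": [[-30,-38,0,0,0,0.4,-1],[-30,-38,0,0,0,0.4,-1],[-30,-38,0,0,0,0.4,-1],[-30,-38,0,0,0,0.4,-1],[-30,-38,0,0,0,0.4,-1],[-30,-38,0,0,0,0.4,-1],[-30,-38,0,0,0,0.3,-1],[0,0,0,0,0,0,-1]], "grip_force": 60}}

```text
t: 1.1
eef_pos: [0.4525, -0.293, 0.227]
tool_rot: [-0.001, 0.835, -0.55, -0.004]
contact_force: [0.0, -0.7, 0.1]
gripper_width: 0.998
```

```bash
cat >> h.py <<'E'
from scipy.spatial.transform import Rotation as Rn
def inc(tgt,yaw):
    o=bot.get_obs();R=Rn.from_quat(o["tool_rot"],scalar_first=True)
    y=np.radians(yaw);G=Rn.from_matrix(np.array([[np.cos(y),np.sin(y),0],[np.sin(y),-np.cos(y),0],[0,0,-1]]))
    print("t",o["t"],"pos",np.round(o["eef_pos"],4),"yaw",round(float(np.degrees(np.arctan2(*R.as_matrix()[1::-1,0]))),2),"F",np.round(o["contact_force"],1),"w",round(float(o["gripper_width"]),3))
    print("  -> mm",(R.inv().apply(np.array(tgt)-o["eef_pos"])*1000).round(1),"deg",np.degrees((R.inv()*G).as_rotvec()).round(2))
E
python3 - <<'E'
from h import *
inc((.4635,-.2595,.153),-67)
E
```

```text
t 1.1 pos [ 0.4525 -0.293   0.227 ] yaw -66.73 F [ 0.  -0.7  0.1] w 0.998
  -> mm [-25.9 -23.6  74.1] deg [0.17 0.37 0.27]
```

Call:
{"fn": "apply_moves", "kwargs": {"increments": [[-26,-23.5,0,0.2,0.4,0.3,-1],[0,0,0,0,0,0,-1],[0,0,25,0,0,0,-1],[0,0,25,0,0,0,-1],[0,0,22,0,0,0,-1],[0,0,0,0,0,0,-1],[0,0,0,0,0,0,-1],[0,0,0,0,0,0,-1]]}}

```text
t: 2.1
eef_pos: [0.4605, -0.2677, 0.1539]
tool_rot: [0.002, 0.831, -0.556, 0.001]
contact_force: [0.3, -0.2, -1.1]
gripper_width: 0.995
```

```bash
python3 - <<'E'
from h import *
inc((.4635,-.2595,.153),-67)
for n in("side","top"): cv2.imwrite(f"pics/{n}1.png",imaging.read_camera(n)[:,:,::-1])
a=cv2.resize(cv2.imread("pics/side1.png")[60:220,300:430],None,fx=3,fy=3);b=cv2.resize(cv2.imread("pics/top1.png")[180:340,300:430],None,fx=3,fy=3)
cv2.imwrite("pics/c1.png",np.hstack([a,b]))
E
```

```text
t 2.1 pos [ 0.4605 -0.2677  0.1539] yaw -67.55 F [ 0.3 -0.2 -1.1] w 0.995
  -> mm [-6.5 -5.9  0.8] deg [ 0.15 -0.23 -0.55]
```

View pics/c1.png

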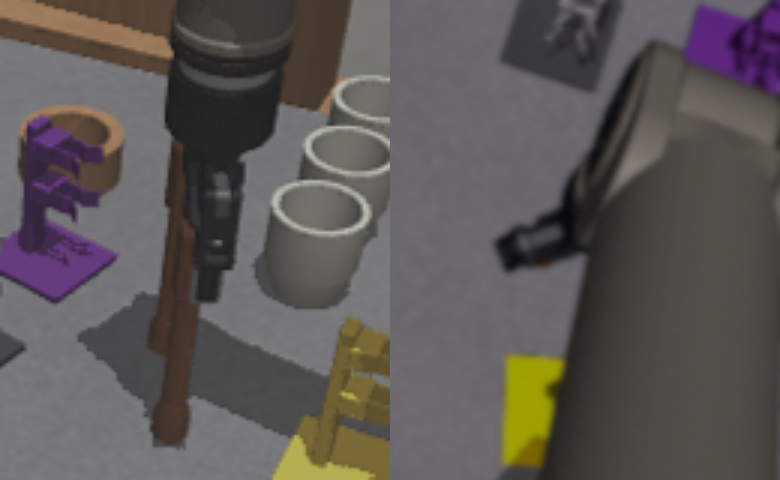

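The gripper straddles the handle, seen in the side view at crop (200,250), about 9 mm off in xy. I'll correct that and close.

Call:
{"fn": "apply_moves", "kwargs": {"increments": [[-6,-5.5,0,0,0,-0.5,-1],[0,0,0,0,0,0,-1],[-1,-1,0,0,0,0,-1],[0,0,0,0,0,0,1],[0,0,0,0,0,0,1],[0,0,0,0,0,0,1],[0,0,0,0,0,0,1],[0,0,0,0,0,0,1]], "grip_force": 80}}

```text
t: 3.2
eef_pos: [0.4651, -0.2582, 0.155]
tool_rot: [0.002, 0.834, -0.552, 0.002]
contact_force: [1.1, 0.1, -0.3]
gripper_width: 0.271
```

```bash
python3 - <<'E'
from h import *
inc((.4635,-.2595,.153),-67)
E
```

```text
t 3.2 pos [ 0.4651 -0.2582  0.155 ] yaw -66.98 F [ 1.1  0.1 -0.3] w 0.271
  -> mm [0.5 2.  2. ] deg [ 0.04 -0.35  0.02]
```

Gripped: width 0.27, about 23 mm. With the foot on the bench, TCP z is 0.155. Lift and travel to above the bowl centre.

```bash
python3 - <<'E'
from h import *
inc((.4651,-.2582,.265),-67)
inc((.480,.0215,.265),-67)
E
```

```text
t 3.2 pos [ 0.4651 -0.2582  0.155 ] yaw -66.98 F [ 1.1  0.1 -0.3] w 0.271
  -> mm [ 6.0e-01  1.0e-01 -1.1e+02] deg [ 0.04 -0.35  0.02]
t 3.2 pos [ 0.4651 -0.2582  0.155 ] yaw -66.98 F [ 1.1  0.1 -0.3] w 0.271
  -> mm [-251.  -123.  -111.6] deg [ 0.04 -0.35  0.02]
```

Call:
{"fn": "apply_moves", "kwargs": {"increments": [[0,0,-25,0,0,0,1],[0,0,-40,0,0,0,1],[0,0,-40,0,0,0,1],[0,0,0,0,0,0,1],[-24,-12,0,0,0,0,1],[-36,-18,0,0,0,0,1],[-36,-18,0,0,0,0,1],[-36,-18,0,0,0,0,1]]}}

```text
t: 4.2
eef_pos: [0.469, -0.1082, 0.2553]
tool_rot: [0.004, 0.832, -0.555, -0.004]
contact_force: [0.9, -0.2, -1.3]
gripper_width: 0.272
```

```bash
python3 - <<'E'
from h import *
inc((.480,.0215,.265),-67)
E
```

```text
t 4.2 pos [ 0.469  -0.1082  0.2553] yaw -67.42 F [ 0.9 -0.2 -1.3] w 0.272
  -> mm [-115.5  -59.8  -10. ] deg [ 0.64  0.17 -0.42]
```

Call:
{"fn": "apply_moves", "kwargs": {"increments": [[-36,-18,0,0.3,0,0,1],[-36,-18,0,0.3,0.2,-0.4,1],[-25,-12,0,0,0,0,1],[-12,-6,0,0,0,0,1],[0,0,0,0,0,0,1],[0,0,0,0,0,0,1],[0,0,0,0,0,0,1],[0,0,0,0,0,0,1]]}}

```text
t: 5.2
eef_pos: [0.4718, 0.0162, 0.2483]
tool_rot: [0.004, 0.834, -0.552, -0.005]
contact_force: [0.3, -0.9, -1.4]
gripper_width: 0.272
```

```bash
python3 - <<'E'
from h import *
inc((.480,.0215,.255),-67)
for n in("side","top"): cv2.imwrite(f"pics/{n}2.png",imaging.read_camera(n)[:,:,::-1])
a=cv2.resize(cv2.imread("pics/side2.png")[100:330,230:380],None,fx=2.5,fy=2.5);b=cv2.resize(cv2.imread("pics/top2.png")[150:380,180:330],None,fx=2.5,fy=2.5)
cv2.imwrite("pics/c2.png",np.hstack([a,b]))
E
```

```text
t 5.2 pos [0.4718 0.0162 0.2483] yaw -66.98 F [ 0.3 -0.9 -1.4] w 0.272
  -> mm [-1.7 -9.5 -6.8] deg [0.68 0.23 0.02]
```

View pics/c2.png

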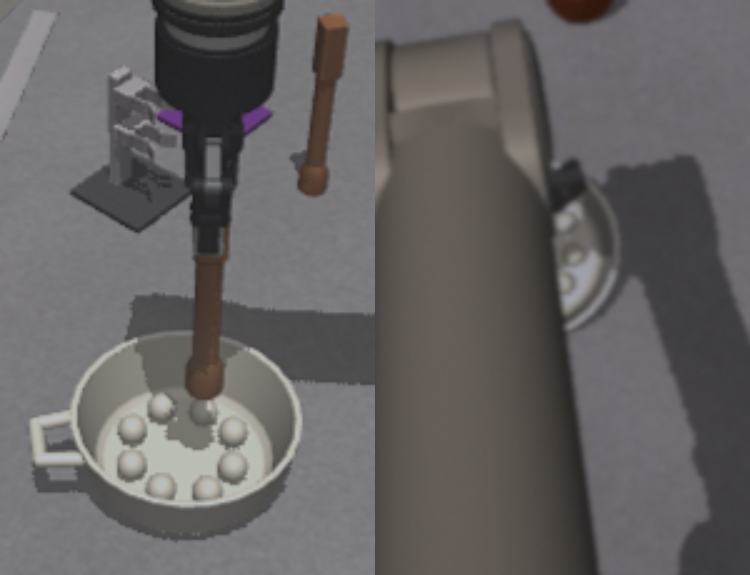

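The foot hangs over the bowl at side pixel (312,254), slightly off centre, and the beads are still in their ring. Check the foot position relative to the TCP, then centre.

```bash
python3 - <<'E'
from h import *
f=plane("side",uc((205,383),2.5,230,100),.0933+.011);print(f, f-bot.get_obs()["eef_pos"])
inc((.481,.0215,.250),-67)
E
```

```text
[0.46450505 0.02033917 0.1043    ] [-0.00739106  0.00390073 -0.14411826]
t 5.3 pos [0.4719 0.0164 0.2484] yaw -66.96 F [-1.   0.3 -1.7] w 0.274
  -> mm [ -1.1 -10.3  -1.7] deg [0.67 0.23 0.05]
```

Call:
{"fn": "apply_moves", "kwargs": {"increments": [[-1.7,-9.5,-2,0.7,0.2,0,1],[0,0,-1,0,0,0,1],[0,0,-1,0,0,0,1],[0,0,0,0,0,0,1],[0,0,0,0,0,0,1],[0,0,15,0,0,0,1],[0,0,15,0,0,0,1],[0,0,0,0,0,0,1]]}}

```text
t: 6.3
eef_pos: [0.48, 0.022, 0.2199]
tool_rot: [-0.0, 0.834, -0.552, -0.0]
contact_force: [0.5, 0.4, -1.9]
gripper_width: 0.271
```

```bash
python3 - <<'E'
from h import *
inc((.481,.0215,.172),-67)
E
```

```text
t 6.3 pos [0.48   0.022  0.2199] yaw -66.96 F [ 0.5  0.4 -1.9] w 0.271
  -> mm [ 0.8 -0.7 47.9] deg [-0.02  0.03  0.04]
```

```bash
python3 - <<'E'
from h import *
cv2.imwrite("pics/side3.png",imaging.read_camera("side")[:,:,::-1])
crop("pics/side3.png",235,180,365,320,4,"pics/c3.png")
E
```

```text
(no output)
```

View pics/c3.png

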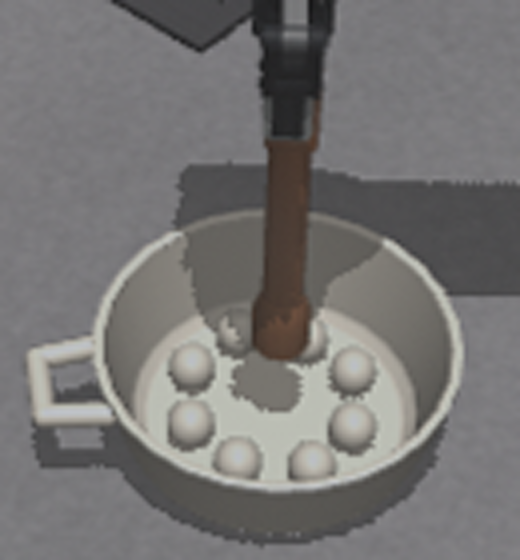

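```bash
python3 - <<'E'
from h import *
f=plane("side",uc((281,334),4,235,180),.076);print(f, f-bot.get_obs()["eef_pos"])
s=plane("side",uc((289,200),4,235,180),.155);print("shank",s)
print(uc(0,1,0,0), ((proj("side",[[.480,.0215,.065],[.480,.0215,.010],[.505,.040,.010]])-[235,180]+.5)*4-.5))
E
```

```text
[0.47493001 0.02657255 0.076     ] [-0.0055372   0.00451549 -0.14454667]
shank [0.47943292 0.01383502 0.155     ]
[0. 0.] [[274.89816052 338.32649921]
 [271.34839816 409.372192  ]
 [211.61004463 418.48281595]]
```

The foot is centred within a few mm over the free middle, at crop (281,334). Lower it to about 14 mm above the bench.

Call:
{"fn": "apply_moves", "kwargs": {"increments": [[2,0,15,0,0,0,1],[1,0,15,0,0,0,1],[0,0,10,0,0,0,1],[0,0,3,0,0,0,1],[0,0,0,0,0,0,1],[0,0,0,0,0,0,1],[0,0,0,0,0,0,1],[0,0,0,0,0,0,1]]}}

```text
t: 7.35
eef_pos: [0.4827, 0.0193, 0.1753]
tool_rot: [-0.001, 0.834, -0.552, 0.001]
contact_force: [0.1, 0.7, -1.2]
gripper_width: 0.271
```

```bash
cat >> h.py <<'E'
CT=np.array([.483,.0185])
def stir(a0,n,step,r=.028,z=.170):
    """print suggested tool-frame row shifts from current pose through circle points (deg from handle, ccw)"""
    o=bot.get_obs();R=Rn.from_quat(o["tool_rot"],scalar_first=True);p=np.array(o["eef_pos"])
    d=p[:2]-CT;print("t",o["t"],"r",round(np.hypot(*d)*1000,1),"ang",round(np.degrees(np.arctan2(d[1],d[0]))-35,1),"z",round(p[2],4),"F",np.round(o["contact_force"],1))
    for i in range(n):
        a=np.radians(35+a0+i*step);q=np.array([CT[0]+r*np.cos(a),CT[1]+r*np.sin(a),z])
        print("  ",round(a0+i*step),(R.inv().apply(q-p)*1000).round(1).tolist());p=q
E
python3 - <<'E'
from h import *
inc((.483,.0185,.170),-67)
stir(0,1,15)
cv2.imwrite("pics/side4.png",imaging.read_camera("side")[:,:,::-1])
crop("pics/side4.png",235,200,365,320,4,"pics/c4.png")
E
```

```text
t 7.35 pos [0.4827 0.0193 0.1753] yaw -66.96 F [ 0.1  0.7 -1.2] w 0.271
  -> mm [0.8 0.1 5.3] deg [-0.18 -0.01  0.04]
t 7.35 r 0.8 ang 74.0 z 0.1753 F [ 0.1  0.7 -1.2]
   0 [-5.0, -27.3, 5.4]
```

View pics/c4.png

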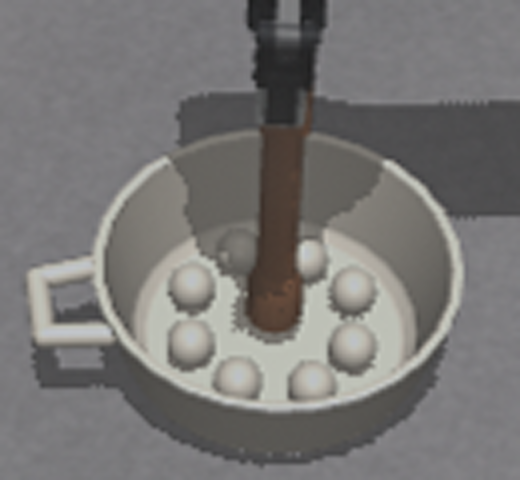

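The foot stands in the middle of the ring at crop (274,320), touching nothing. Move out towards the handle and down 4 mm.

Call:
{"fn": "apply_moves", "kwargs": {"increments": [[0,-2,2,0,0,0,1],[-1,-4,2,0,0,0,1],[-1,-5,1,0,0,0,1],[-1,-5,0,0,0,0,1],[-1,-5,0,0,0,0,1],[-1,-5,0,0,0,0,1],[0,-2,0,0,0,0,1],[0,0,0,0,0,0,1]]}}

```text
t: 8.4
eef_pos: [0.5087, 0.0364, 0.1701]
tool_rot: [-0.001, 0.834, -0.551, 0.001]
contact_force: [0.1, -0.4, -0.0]
gripper_width: 0.267
```

```bash
python3 - <<'E'
from h import *
stir(15,8,15)
cv2.imwrite("pics/side5.png",imaging.read_camera("side")[:,:,::-1])
crop("pics/side5.png",235,200,365,320,4,"pics/c5.png")
E
```

```text
t 8.4 r 31.3 ang -0.2 z 0.1701 F [ 0.1 -0.4 -0. ]
   15 [-6.3, 5.7, 0.1]
   30 [-6.0, 4.1, -0.0]
   45 [-4.8, 5.6, -0.0]
   60 [-3.2, 6.6, -0.0]
   75 [-1.3, 7.2, -0.0]
   90 [0.6, 7.3, -0.0]
   105 [2.4, 6.9, -0.0]
   120 [4.1, 6.0, -0.0]
```

View pics/c5.png

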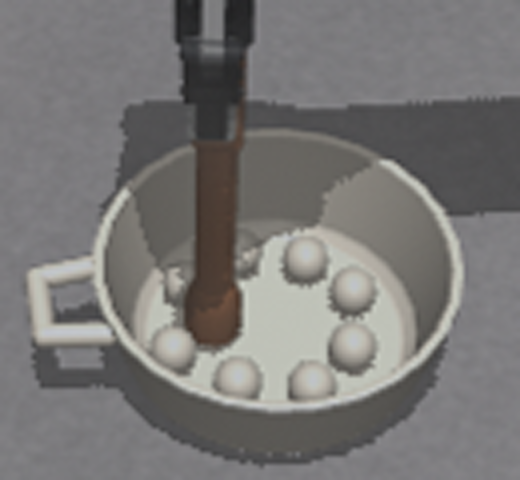

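The foot is on the handle side at crop (213,338), as predicted, and the forces are negligible. Start the circle.

Call:
{"fn": "apply_moves", "kwargs": {"increments": [[-6,4.5,0,0,0,0,1],[-6,4.5,-0.5,0,0,0,1],[-5,5.5,-0.5,0,0,0,1],[-3,6.5,-0.5,0,0,0,1],[-1,7,-0.5,0,0,0,1],[0.5,7.5,-0.5,0,0,0,1],[2.5,7,-0.5,0,0,0,1],[4,6,-0.5,0,0,0,1]]}}

```text
t: 9.45
eef_pos: [0.4542, 0.0297, 0.1739]
tool_rot: [-0.001, 0.834, -0.551, 0.001]
contact_force: [0.0, -0.3, -0.3]
gripper_width: 0.271
```

```bash
python3 - <<'E'
from h import *
stir(110,11,15)
E
```

```text
t 9.45 r 30.9 ang 123.7 z 0.1739 F [ 0.  -0.3 -0.3]
   110 [-2.2, -7.3, 3.9]
   125 [4.6, 5.6, -0.0]
   140 [5.9, 4.3, -0.0]
   155 [6.8, 2.6, -0.0]
   170 [7.3, 0.7, 0.0]
   185 [7.2, -1.2, 0.0]
   200 [6.7, -3.0, 0.0]
   215 [5.6, -4.6, 0.0]
   230 [4.3, -5.9, 0.0]
   245 [2.6, -6.8, 0.0]
   260 [0.7, -7.3, 0.0]
```

Call:
{"fn": "apply_moves", "kwargs": {"increments": [[5.5,5,1.5,0,0,0,1],[6.5,3,1.5,0,0,0,1],[7,1,0,0,0,0,1],[7,-1,0,0,0,0,1],[6.5,-3,0,0,0,0,1],[5.5,-4.5,0,0,0,0,1],[4.5,-6,0,0,0,0,1],[2.5,-7,0,0,0,0,1]]}}

```text
t: 10.45
eef_pos: [0.4858, -0.0104, 0.1708]
tool_rot: [-0.001, 0.834, -0.552, 0.001]
contact_force: [-1.3, 0.1, -1.2]
gripper_width: 0.273
```

```bash
python3 - <<'E'
from h import *
stir(260,9,15)
cv2.imwrite("pics/side6.png",imaging.read_camera("side")[:,:,::-1])
crop("pics/side6.png",235,200,365,320,4,"pics/c6.png")
E
```

```text
t 10.45 r 29.0 ang -119.4 z 0.1708 F [-1.3  0.1 -1.2]
   260 [0.3, -9.7, 0.8]
   275 [-1.2, -7.2, 0.0]
   290 [-3.0, -6.6, 0.0]
   305 [-4.7, -5.6, 0.0]
   320 [-6.0, -4.2, 0.0]
   335 [-6.8, -2.6, 0.0]
   350 [-7.3, -0.7, -0.0]
   365 [-7.2, 1.2, -0.0]
   380 [-6.6, 3.0, -0.0]
```

View pics/c6.png

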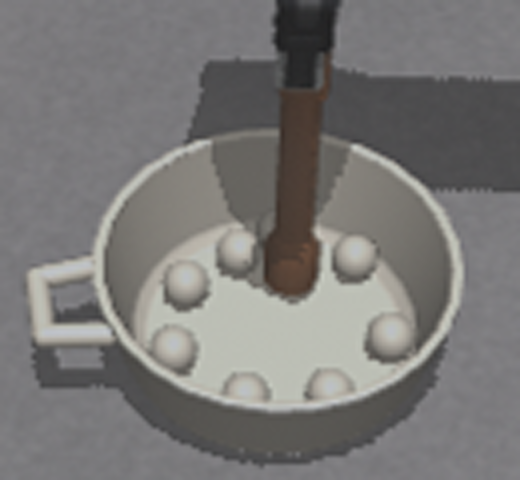

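Seven beads visible (the eighth is behind the stirrer), and the bowl hasn't moved. Continue.

Call:
{"fn": "apply_moves", "kwargs": {"increments": [[0.5,-9,0.5,0,0,0,1],[-1,-7,0,0,0,0,1],[-3,-6.5,0,0,0,0,1],[-4.5,-5.5,0,0,0,0,1],[-6,-4,0,0,0,0,1],[-7,-2.5,0,0,0,0,1],[-7,-0.5,0,0,0,0,1],[-7,1,0,0,0,0,1]]}}

```text
t: 11.5
eef_pos: [0.5056, 0.0396, 0.1703]
tool_rot: [-0.002, 0.834, -0.551, 0.001]
contact_force: [0.1, -0.6, -1.4]
gripper_width: 0.272
```

```bash
python3 - <<'E'
from h import *
stir(15,9,15,r=.031)
cv2.imwrite("pics/side7.png",imaging.read_camera("side")[:,:,::-1])
crop("pics/side7.png",235,200,365,320,4,"pics/c7.png")
E
```

```text
t 11.5 r 30.9 ang 8.0 z 0.1703 F [ 0.1 -0.6 -1.4]
   15 [-3.5, 1.4, 0.3]
   30 [-6.7, 4.6, -0.0]
   45 [-5.3, 6.1, -0.0]
   60 [-3.5, 7.3, -0.0]
   75 [-1.5, 8.0, -0.0]
   90 [0.6, 8.1, -0.0]
   105 [2.7, 7.6, -0.0]
   120 [4.6, 6.7, -0.0]
   135 [6.1, 5.3, -0.0]
```

View pics/c7.png

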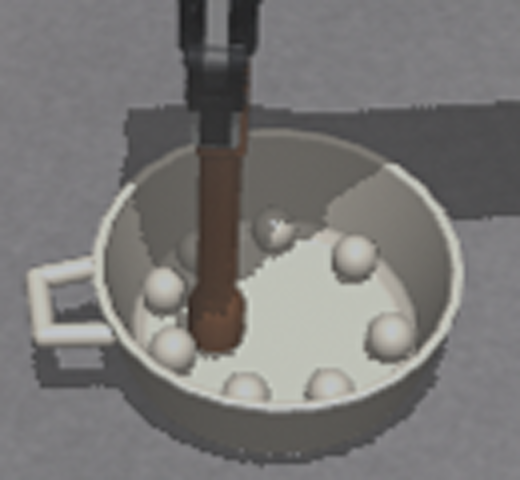

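Turn 1 is complete. Second turn with a slightly larger radius.

Call:
{"fn": "apply_moves", "kwargs": {"increments": [[-6,3,0,0,0,0,1],[-6.5,4.5,0,0,0,0,1],[-5.5,6,0,0,0,0,1],[-3.5,7.5,0,0,0,0,1],[-1.5,8,0,0,0,0,1],[0.5,8,0,0,0,0,1],[2.5,7.5,0,0,0,0,1],[4.5,6.5,0,0,0,0,1]]}}

```text
t: 12.55
eef_pos: [0.4483, 0.0339, 0.1705]
tool_rot: [-0.002, 0.834, -0.551, 0.002]
contact_force: [2.1, -0.2, -1.7]
gripper_width: 0.271
```

```bash
python3 - <<'E'
from h import *
stir(140,8,15,r=.031)
cv2.imwrite("pics/side8.png",imaging.read_camera("side")[:,:,::-1])
crop("pics/side8.png",235,200,365,320,4,"pics/c8.png")
E
```

```text
t 12.55 r 37.9 ang 121.1 z 0.1705 F [ 2.1 -0.2 -1.7]
   140 [13.1, 1.5, 0.5]
   155 [7.6, 2.8, -0.0]
   170 [8.1, 0.8, 0.0]
   185 [8.0, -1.3, 0.0]
   200 [7.4, -3.3, 0.0]
   215 [6.3, -5.1, 0.0]
   230 [4.7, -6.6, 0.0]
   245 [2.8, -7.6, 0.0]
```

View pics/c8.png

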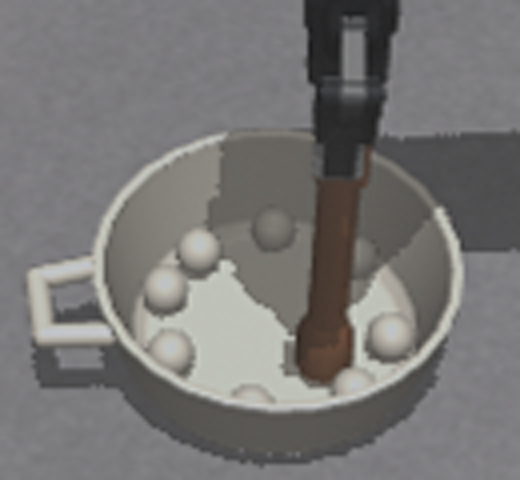

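Radius has drifted to 38 mm with 2 N of bead contact. Pull it in slightly and continue.

Call:
{"fn": "apply_moves", "kwargs": {"increments": [[9,2.5,0,0,0,0,1],[8,2.5,0,0,0,0,1],[8,1,0,0,0,0,1],[8,-1.5,0,0,0,0,1],[7,-3.5,0,0,0,0,1],[6,-5,0,0,0,0,1],[4.5,-6.5,0,0,0,0,1],[3,-7.5,0,0,0,0,1]]}}

```text
t: 13.6
eef_pos: [0.4879, -0.0126, 0.1702]
tool_rot: [-0.002, 0.834, -0.552, 0.001]
contact_force: [-0.0, 0.1, 0.3]
gripper_width: 0.269
```

```bash
python3 - <<'E'
from h import *
stir(250,8,15,r=.031)
cv2.imwrite("pics/side9.png",imaging.read_camera("side")[:,:,::-1])
crop("pics/side9.png",235,200,365,320,4,"pics/c9.png")
E
```

```text
t 13.6 r 31.5 ang -116.0 z 0.1702 F [-0.   0.1  0.3]
   250 [0.1, -3.3, 0.2]
   265 [0.1, -8.1, 0.0]
   280 [-2.0, -7.8, 0.0]
   295 [-4.0, -7.0, 0.0]
   310 [-5.7, -5.8, 0.0]
   325 [-7.0, -4.1, 0.0]
   340 [-7.8, -2.2, 0.0]
   355 [-8.1, -0.1, -0.0]
```

View pics/c9.png

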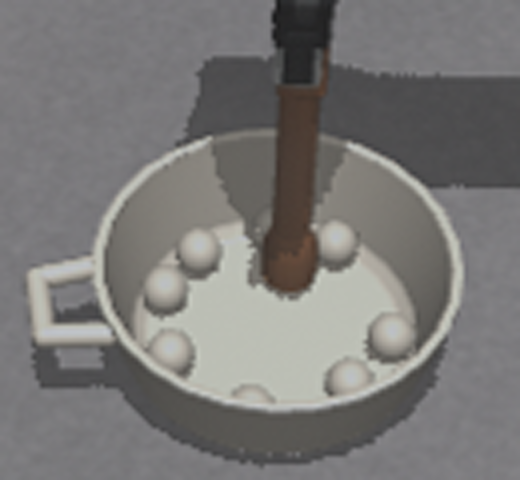

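Call:
{"fn": "apply_moves", "kwargs": {"increments": [[0,-8,0,0,0,0,1],[-0.5,-8,0,0,0,0,1],[-2.5,-7.5,0,0,0,0,1],[-4.5,-6.5,0,0,0,0,1],[-6,-5,0,0,0,0,1],[-7,-3,0,0,0,0,1],[-8,-1,0,0,0,0,1],[-4,1,0,0,0,0,1]]}}

```text
t: 14.65
eef_pos: [0.5118, 0.0365, 0.1699]
tool_rot: [-0.001, 0.834, -0.551, 0.0]
contact_force: [0.4, 0.1, -1.1]
gripper_width: 0.269
```

```bash
python3 - <<'E'
from h import *
stir(360,1,15,r=.031)
inc((.483,.0185,.170),-67)
cv2.imwrite("pics/side10.png",imaging.read_camera("side")[:,:,::-1])
crop("pics/side10.png",235,200,365,320,4,"pics/c10.png")
E
```

```text
t 14.65 r 34.0 ang -3.0 z 0.1699 F [ 0.4  0.1 -1.1]
   360 [-1.1, 3.2, -0.1]
t 14.65 pos [0.5118 0.0365 0.1699] yaw -66.91 F [ 0.4  0.1 -1.1] w 0.269
  -> mm [ 5.3 33.6 -0.2] deg [-0.16  0.05  0.09]
```

View pics/c10.png

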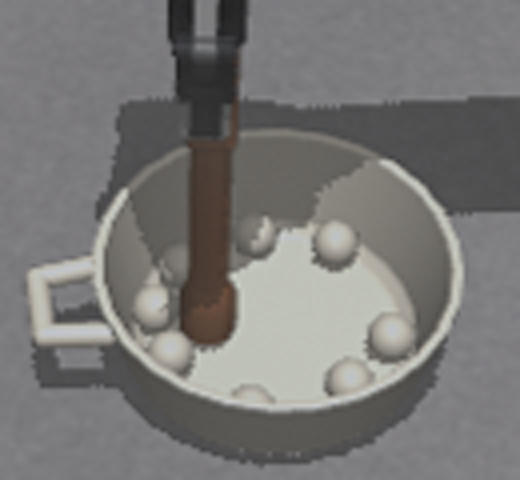

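Two turns done, ending on the handle's side. Before lifting out, check how far the beads have moved.

```bash
python3 - <<'E'
from h import *
a=uc([(288,278),(358,228),(458,240),(530,286),(530,371),(468,425),(357,418),(287,367)],6,235,225)
b=uc([(158,304),(180,264),(257,233),(335,242),(391,337),(350,380),(252,402),(172,352)],4,235,200)
A=np.array([plane("side",p,.02)[:2] for p in a]);B=np.array([plane("side",p,.02)[:2] for p in b])
c=A.mean(0)
for X in(A,B):
    d=X-c;print([(round(np.degrees(np.arctan2(y,x))),round(np.hypot(x,y)*1000)) for x,y in d])
print(np.linalg.norm(A[:,None]-B[None],axis=2).round(3)*1000)
E
```

```text
[(-1, 46), (-44, 46), (-90, 42), (-132, 45), (179, 44), (139, 46), (90, 43), (49, 45)]
[(18, 59), (-11, 59), (-58, 57), (-99, 61), (-167, 60), (158, 54), (103, 55), (50, 56)]
[[ 21.  16.  50.  81. 106.  99.  80.  44.]
 [ 55.  32.  16.  51.  94.  99.  97.  74.]
 [ 82.  65.  31.  20.  65.  80.  96.  92.]
 [100.  91.  62.  34.  35.  57.  89. 101.]
 [102. 102.  89.  70.  20.  21.  62.  91.]
 [ 91. 101. 101.  94.  50.  19.  32.  72.]
 [ 62.  79.  96. 104.  82.  55.  16.  36.]
 [ 31.  53.  82. 102. 101.  81.  46.  11.]]
```

By angular order the beads moved about 11–34 mm, so every pair meets the 10 mm requirement. Move to the centre, lift, then rotate so the jaws line up with the stand axis.

Call:
{"fn": "apply_moves", "kwargs": {"increments": [[1,8,0,0,0,0,1],[1.5,10,0,0,0,0,1],[1.5,10,0,0,0,0,1],[0,4,-5,0,0,0,1],[0,0,-25,0,0,0,1],[0,0,-30,0,0,0,1],[0,0,-30,0,0,0,1],[0,0,-10,0,0,0,1]]}}

```text
t: 15.7
eef_pos: [0.4797, 0.0171, 0.2732]
tool_rot: [-0.001, 0.834, -0.552, 0.0]
contact_force: [0.4, 0.1, -1.6]
gripper_width: 0.271
```

Call:
{"fn": "apply_moves", "kwargs": {"increments": [[0,0,0,0,0,-8,1],[0,0,0,0,0,-8.5,1],[0,0,0,0,0,-8.5,1],[0,0,0,0,0,-8.5,1],[0,0,0,0,0,-8.5,1],[0,0,0,0,0,-8,1],[0,0,0,0,0,0,1],[0,0,0,0,0,0,1]]}}

```text
t: 16.7
eef_pos: [0.4768, 0.016, 0.2693]
tool_rot: [0.0, 0.991, -0.137, -0.002]
contact_force: [-0.3, 0.5, -0.6]
gripper_width: 0.27
```

```bash
python3 - <<'E'
from h import *
inc((.580,-.2515,.270),-16)
E
```

```text
t 16.7 pos [0.4768 0.016  0.2693] yaw -15.71 F [-0.3  0.5 -0.6] w 0.27
  -> mm [171.8 229.5  -1.2] deg [0.03 0.21 0.29]
```

Call:
{"fn": "apply_moves", "kwargs": {"increments": [[15,20,0,0,0,0,1],[27,36,0,0,0,0,1],[27,36,-1,0,0,0,1],[27,36,-1,0,0,0,1],[27,36,-1,0,0,0,1],[24,32,-1,0,0,0,1],[14,18,0,0,0,0,1],[0,0,0,0,0,0,1]]}}

```text
t: 17.7
eef_pos: [0.575, -0.2411, 0.2707]
tool_rot: [0.0, 0.99, -0.144, -0.003]
contact_force: [0.7, 1.1, -0.8]
gripper_width: 0.27
```

```bash
python3 - <<'E'
from h import *
inc((.580,-.2515,.270),-16)
for n in("side","top"): cv2.imwrite(f"pics/{n}11.png",imaging.read_camera(n)[:,:,::-1])
a=cv2.resize(cv2.imread("pics/side11.png")[60:240,220:370],None,fx=2.6,fy=2.6);b=cv2.resize(cv2.imread("pics/top11.png")[120:300,210:360],None,fx=2.6,fy=2.6)
cv2.imwrite("pics/c11.png",np.hstack([a,b]))
E
```

```text
t 17.7 pos [ 0.575  -0.2411  0.2707] yaw -16.58 F [ 0.7  1.1 -0.8] w 0.27
  -> mm [7.8 8.5 0.7] deg [ 0.08  0.3  -0.58]
```

View pics/c11.png

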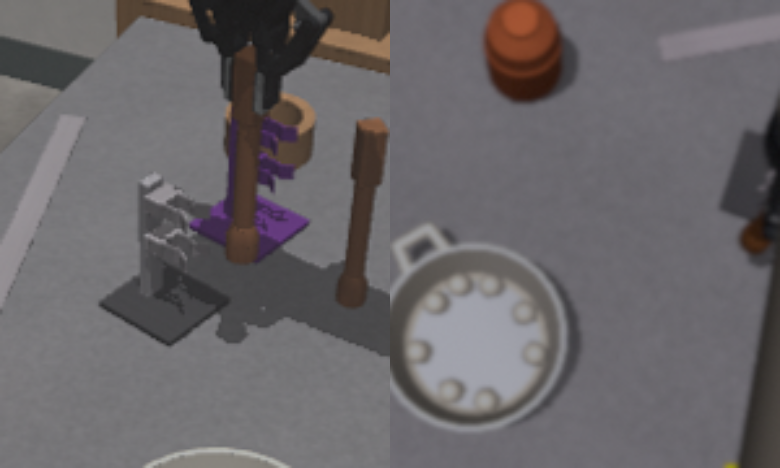

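All eight beads are in the bowl. The stirrer hangs upright in front of the stand, with its foot at side crop (242,243). Align and lower it to clip height, still about 70 mm in front.

Call:
{"fn": "apply_moves", "kwargs": {"increments": [[3,8,10,0,0.3,-0.5,1],[0,2,25,0,0,0,1],[0,0,25,0,0,0,1],[0,0,25,0,0,0,1],[0,0,12,0,0,0,1],[0,0,0,0,0,0,1],[0,0,0,0,0,0,1],[0,0,0,0,0,0,1]]}}

```text
t: 18.8
eef_pos: [0.5751, -0.2448, 0.1718]
tool_rot: [-0.0, 0.991, -0.134, 0.002]
contact_force: [1.0, 0.4, -1.3]
gripper_width: 0.271
```

```bash
python3 - <<'E'
from h import *
inc((.580,-.2515,.170),-16)
for n in("side","top"): cv2.imwrite(f"pics/{n}12.png",imaging.read_camera(n)[:,:,::-1])
crop("pics/side12.png",255,100,335,200,6,"pics/c12s.png")
crop("pics/top12.png",310,160,380,235,8,"pics/c12t.png")
E
```

```text
t 18.8 pos [ 0.5751 -0.2448  0.1718] yaw -15.43 F [ 1.   0.4 -1.3] w 0.271
  -> mm [6.6 5.2 1.8] deg [-0.03 -0.18  0.57]
```

View pics/c12s.png

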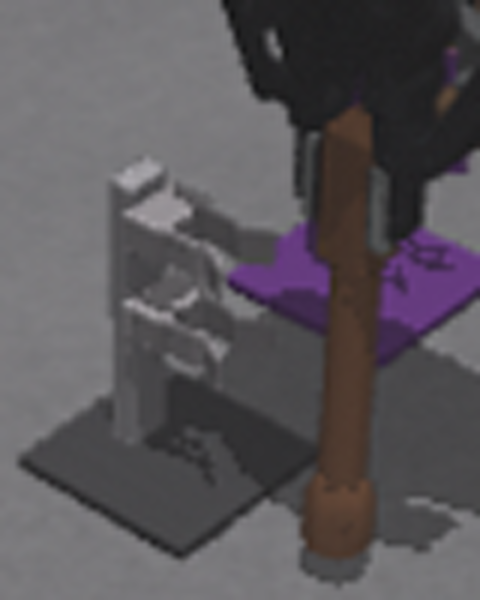

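View pics/c12t.png

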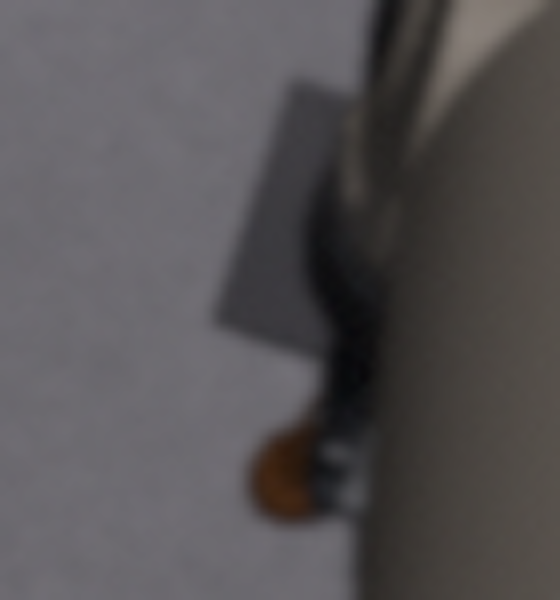

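```bash
python3 - <<'E'
from h import *
s=uc((340,522),6,255,100);t=uc((293,476),8,310,160)
print(tri(s,t)); print(plane("side",s,.028),plane("top",t,.030))
# expected vertical axis through TCP projected
p=bot.get_obs()["eef_pos"]
for off in [(0,0),(-.003,.003)]:
  for z in(.05,.10,.14,.028,.017): print(off,z,((proj("side",[[p[0]+off[0],p[1]+off[1],z]])-[255,100]+.5)*6-.5).round(0))
im=cv2.imread("pics/side12.png");hsv=cv2.cvtColor(im,cv2.COLOR_BGR2HSV)
m=(hsv[...,0]<15)&(hsv[...,1]>90)
for y in(150,155,160,165,170,175,180,184,188,191,193): 
    x=np.where(m[y,300:325])[0]+300;print(y,x.min(),x.max(), end="; ")
E
```

```text
(array([ 0.57699456, -0.24612573,  0.02408883]), np.float64(0.0026125740781621823))
[ 0.57343335 -0.24182323  0.028     ] [ 0.5775032  -0.24493608  0.03      ]
(0, 0) 0.05 [[342. 474.]]
(0, 0) 0.1 [[347. 375.]]
(0, 0) 0.14 [[352. 291.]]
(0, 0) 0.028 [[339. 517.]]
(0, 0) 0.017 [[338. 537.]]
(-0.003, 0.003) 0.05 [[346. 481.]]
(-0.003, 0.003) 0.1 [[351. 381.]]
(-0.003, 0.003) 0.14 [[356. 297.]]
(-0.003, 0.003) 0.028 [[343. 523.]]
(-0.003, 0.003) 0.017 [[342. 544.]]
150 310 316; 155 310 316; 160 310 316; 165 309 315; 170 309 315; 175 309 315; 180 307 315; 184 306 316; 188 307 315; 191 307 314; Traceback (most recent call last):
  File "<stdin>", line 11, in <module>
    return umr_minimum(a, axis, None, out, keepdims, initial, where)
ValueError: zero-size array to reduction operation minimum which has no identity
```

Both cameras agree that the stirrer is upright, about 5.5 mm off laterally, with about 77 mm to go to the seat. Correct laterally and advance most of the way.

Call:
{"fn": "apply_moves", "kwargs": {"increments": [[0,5.5,2,0,0,0.5,1],[0,0,1,0,0,0,1],[8,0,0,0,0,0,1],[10,0,0,0,0,0,1],[10,0,0,0,0,0,1],[6,0,0,0,0,0,1],[0,0,0,0,0,0,1],[0,0,0,0,0,0,1]]}}

```text
t: 19.9
eef_pos: [0.6095, -0.2608, 0.169]
tool_rot: [0.0, 0.99, -0.139, 0.002]
contact_force: [-0.3, -1.3, -1.8]
gripper_width: 0.273
```

```bash
python3 - <<'E'
from h import *
inc((.649,-.271,.168),-16)
for n in("side","top"): cv2.imwrite(f"pics/{n}13.png",imaging.read_camera(n)[:,:,::-1])
a=cv2.resize(cv2.imread("pics/side13.png")[100:200,255:335],None,fx=5,fy=5,interpolation=cv2.INTER_CUBIC);b=cv2.resize(cv2.imread("pics/top13.png")[150:250,310:380],None,fx=5,fy=5,interpolation=cv2.INTER_CUBIC)
cv2.imwrite("pics/c13.png",np.hstack([a,b]))
E
```

```text
t 19.9 pos [ 0.6095 -0.2608  0.169 ] yaw -15.97 F [-0.3 -1.3 -1.8] w 0.273
  -> mm [40.8 -1.   1.2] deg [-0.03 -0.25  0.03]
```

View pics/c13.png

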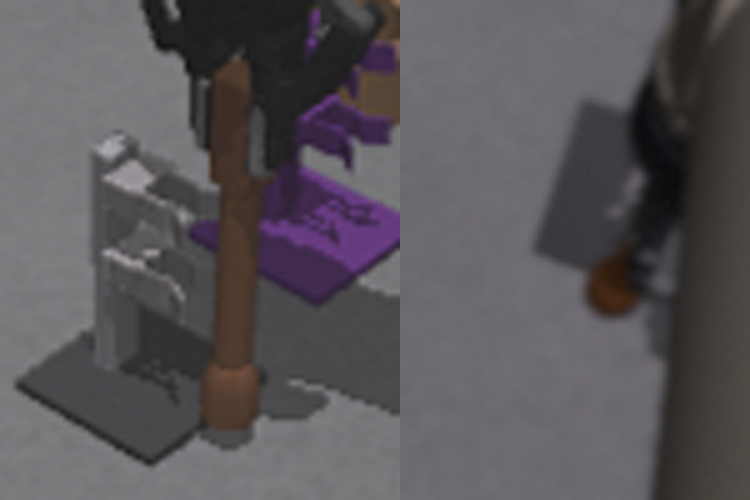

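```bash
python3 - <<'E'
from h import *
u=np.array([np.cos(np.radians(-16)),np.sin(np.radians(-16))]);v=np.array([-u[1],u[0]])
for n,p,s in(("side",uc((231,402),5,255,100),(.647,-.2693)),("top",uc((211,288),5,310,150),(.6486,-.2711))):
    d=plane(n,p,.026)[:2]-s;print(n,"along",(d@u).round(4),"lat",(d@v).round(4))
E
```

```text
side along -0.0422 lat 0.0021
top along -0.0389 lat 0.0005
```

Lateral error is within 1–2 mm, with about 41 mm to go. Push in.

Call:
{"fn": "apply_moves", "kwargs": {"increments": [[7,0,0,0,0,0,1],[8,0,0,0,0,0,1],[8,0,0,0,0,0,1],[8,0,0,0,0,0,1],[8,0,0,0,0,0,1],[4,0,0,0,0,0,1],[0,0,0,0,0,0,1],[0,0,0,0,0,0,1]]}}

```text
t: 21.0
eef_pos: [0.6501, -0.272, 0.1682]
tool_rot: [-0.001, 0.99, -0.139, -0.003]
contact_force: [-2.1, 1.2, -0.3]
gripper_width: 0.27
```

```bash
python3 - <<'E'
from h import *
inc((.649,-.271,.168),-16)
for n in("side","top"): cv2.imwrite(f"pics/{n}14.png",imaging.read_camera(n)[:,:,::-1])
a=cv2.resize(cv2.imread("pics/side14.png")[100:200,255:335],None,fx=5,fy=5,interpolation=cv2.INTER_CUBIC);b=cv2.resize(cv2.imread("pics/top14.png")[150:250,310:380],None,fx=5,fy=5,interpolation=cv2.INTER_CUBIC)
cv2.imwrite("pics/c14.png",np.hstack([a,b]))
E
```

```text
t 21.0 pos [ 0.6501 -0.272   0.1682] yaw -15.97 F [-2.1  1.2 -0.3] w 0.27
  -> mm [-1.3 -0.6  0.2] deg [-0.05  0.31  0.03]
```

View pics/c14.png

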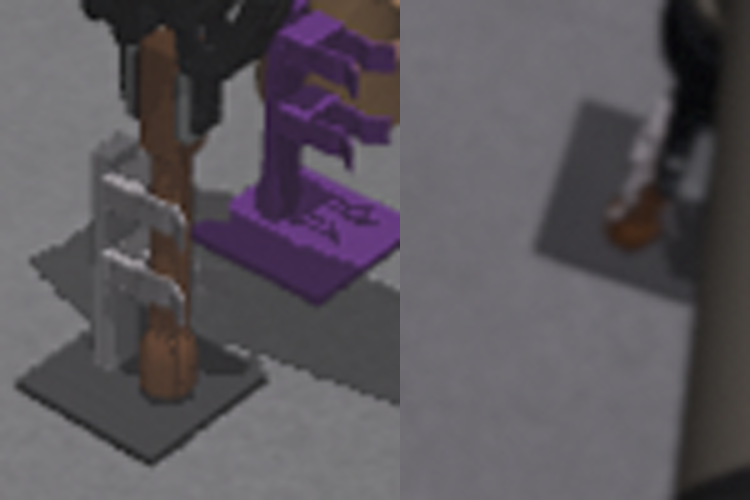

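```bash
python3 - <<'E'
from h import *
u=np.array([np.cos(np.radians(-16)),np.sin(np.radians(-16))]);v=np.array([-u[1],u[0]])
for n,p,s in(("side",uc((167,367),5,255,100),(.647,-.2693)),("top",uc((234,222),5,310,150),(.6486,-.2711))):
    d=plane(n,p,.024)[:2]-s;print(n,"along",(d@u).round(4),"lat",(d@v).round(4))
E
python3 -c "
from h import *
crop('pics/side14.png',265,100,305,185,7,'pics/c14s.png')" 2>/dev/null || (python3 -c "
from h import *
crop('pics/side14.png',265,100,305,185,7,'pics/c14s.png')")
```

```text
side along 0.0005 lat 0.0006
top along 0.0005 lat -0.0007
```

View pics/c14s.png

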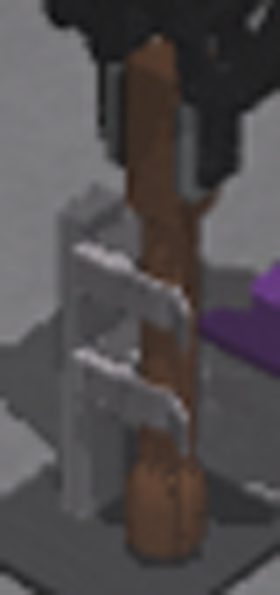

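The foot is on the seat axis within 1 mm in both views, and the shank is behind both clips. Release and lift straight up.

Call:
{"fn": "apply_moves", "kwargs": {"increments": [[0,0,0,0,0,0,-1],[0,0,0,0,0,0,-1],[0,0,0,0,0,0,-1],[0,0,0,0,0,0,-1],[0,0,0,0,0,0,-1],[0,0,-15,0,0,0,-1],[0,0,-30,0,0,0,-1],[0,0,-40,0,0,0,-1]]}}

```text
t: 22.1
eef_pos: [0.651, -0.2727, 0.2554]
tool_rot: [-0.001, 0.99, -0.139, -0.002]
contact_force: [0.8, -1.4, -0.1]
gripper_width: 1.003
```

Call:
{"fn": "apply_moves", "kwargs": {"increments": [[0,0,-40,0,0,0,-1],[-30,0,-20,0,0,0,-1],[-50,-20,0,0,0,0,-1],[-50,-30,0,0,0,0,-1],[-40,-40,0,0,0,0,-1],[-20,-40,0,0,0,0,-1],[0,0,0,0,0,0,-1],[0,0,0,0,0,0,-1]]}}

```text
t: 23.1
eef_pos: [0.5033, -0.0917, 0.331]
tool_rot: [0.001, 0.99, -0.139, 0.009]
contact_force: [-0.0, -0.3, -0.1]
gripper_width: 0.999
```

```bash
python3 - <<'E'
from h import *
inc((.649,-.271,.268),-16)
for n in("side","top"): cv2.imwrite(f"pics/{n}15.png",imaging.read_camera(n)[:,:,::-1])
crop("pics/side15.png",255,90,335,200,5,"pics/c15s.png")
E
```

```text
t 23.1 pos [ 0.5033 -0.0917  0.331 ] yaw -16.02 F [-0.  -0.3 -0.1] w 0.999
  -> mm [188.3 132.1  66.5] deg [ 0.02 -1.05 -0.02]
```

View pics/side15.png

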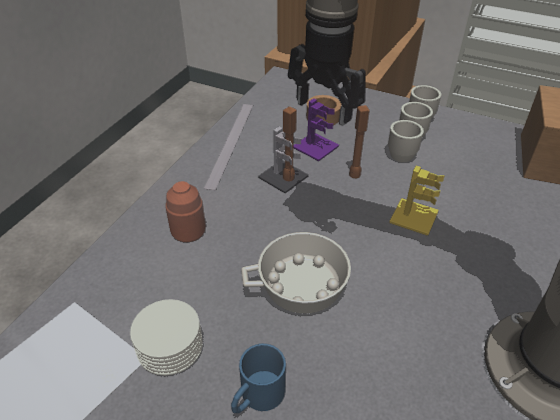

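View pics/c15s.png

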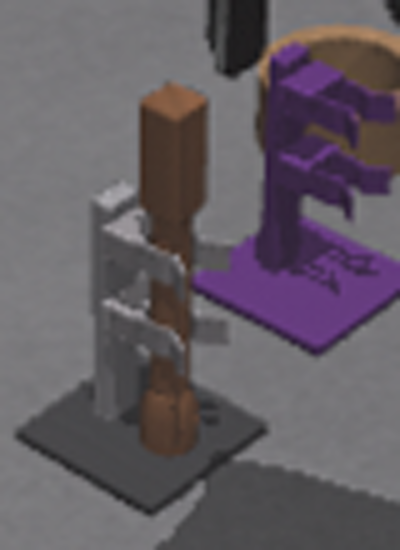

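View pics/top15.png

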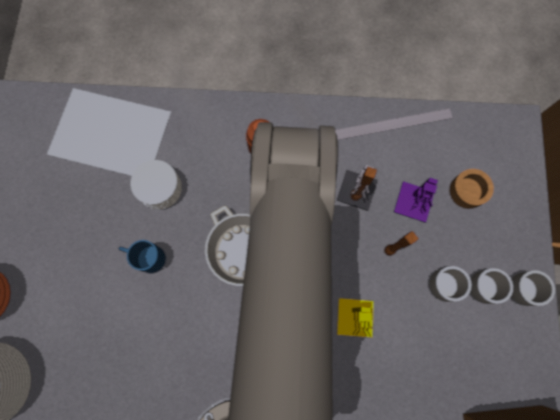

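The stirrer stands upright in both clips, and the bowl, mug and jar look unmoved. Quick numeric check of foot and top, then hand in.

```bash
python3 - <<'E'
from h import *
u=np.array([np.cos(np.radians(-16)),np.sin(np.radians(-16))]);v=np.array([-u[1],u[0]])
for nm,p,z in(("foot",(169,424),.024),("top",(173,103),.213)):
    d=plane("side",uc(p,5,255,90),z)[:2]-(.647,-.2693);print(nm,"along",(d@u).round(4),"lat",(d@v).round(4))
print(bot.get_obs()["joint_vel"].__array__().round(3) if hasattr(bot.get_obs()["joint_vel"],'__array__') else "")
bot.hand_in()
E
```

```text
foot along -0.0038 lat 0.0041
top along -0.0068 lat 0.0087
[ 0.005  0.013  0.006  0.004  0.003 -0.004 -0.002]
the job is handed in; nothing more can be done
```

I stirred the beads two counter-clockwise turns with the nearest stirrer. I then snapped it into both clips of the grey stand, let go, backed the arm off and handed in at about 23 s. No verdict is reported.

**Stirring:** the foot stayed about 14–19 mm above the bench and went 28–38 mm from the bowl's centre. It started and ended on the handle's side.

**Bowl and beads:** after lifting out, the top view showed all eight beads in the bowl. By my side-view estimate they had moved about 11–34 mm each. The bowl, mug and jar look unmoved in the last pictures. I judged that by eye and did not measure it.

**Stirrer in the clips:** before release, both cameras put the foot within about 1 mm of the seat axis.

**One check disagreed:** after release, a rough side-view reading put the foot about 5–6 mm and the handle's top about 11 mm from the axis. It depends on heights I assumed for each point, and the side view had read a few mm off before. I took the extra offset for reading error because the stirrer looked upright in both clips, but I did not confirm this with the top camera. The handle may therefore be closer to the 10 mm limit than the check before release showed.

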